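# Swing the bench magnifier over the petri dish

### The arm

A 6-joint arm with a two-finger parallel gripper is mounted at the origin on a cart in front of the work surface, level with it; the furniture and walls round the work are solid. World frame = base frame: x ahead of the robot, y to its left, z up, the work surface at z = 0. Lengths are in mm, angles in rad, forces in N, time in s.
With the tool pointing down it reaches from about 300 to 775 mm from the base axis. Payload 14.6 kg.
Tool frame: the origin (TCP) lies at the very end of the fingers, on their centre line; the grasp point (between the pads) lies 19 mm behind it (pinch_z is the distance from the TCP to the grasp point, in mm); x points along the fingers, z is the direction in which the jaws open and shut, and the axes are right-handed (so a half turn about x gives the same grasp; the last joint's range is limited). The gripper opens to 94 mm and grips with 3 to 60 N. Pads are 16 mm wide; open, the fingers measure 119 mm over their backs; the gripper's body (75 mm by 177 mm) begins 78 mm behind the grasp point.
Start: joints at [-1.187, 0.3, 1.521, -0, 1.321, -0.067], TCP at [239.619, -495.047, 205.446] pointing down, gripper open.
Joint ranges: [-3.03, 3.03], [-0.79, 2.21], [0.23, 2.52], [-1.04, 4.18], [0, 3.07], [-2.55, 2.55]. Speed limits (rad/s): [2.22, 2.22, 2.57, 3.14, 3.14, 3.14].

### API

Orientations are given as [roll, pitch, yaw] about the fixed x, y, z axes, in that order (R = Rz(yaw) Ry(pitch) Rx(roll)).
In Python, from cell import read_state, camera, sign_off, pinch_z gives the robot as it stands. The module is installed in compiled form; this text tells all that it offers.
- The arm moves only by the tool arm_command, never from a script. Its argument "series" is a list of rows, each a list of 3 entries, a list of its own where there are three numbers: the finger opening in mm, from 0 to 94, then the shift along the tool's x, y, z in mm, then the turn about the tool's x in degrees. A call has 1 to 12 rows; each row is the pose to reach, as a shift and turn from the pose measured when the call began, along the tool's axes at that moment; what a row does not reach only later rows make up. A row lasts 1/8 s, in which the tool goes at most 62.5 mm and 10.7 degrees, less where a joint would pass 70% of its speed; a pose out of reach is approached as far as the arm can. A call with a gripper value outside its range is refused whole. The fingers move at their own pace and stop on an object; "newtons" is the grip in N (left out, the last holds). Time passes only in rows, so rows that repeat a pose let the fingers close. It gives the time, the measured TCP pose, the force and the opening at its end, in the units of the state.
- read_state(): the state, without advancing time (a new reading comes with each control period).
- camera(name): name is "scene" or "top"; returns a dict with "pixels" (480x640x3 uint8, red, green, blue), "range_z" (480x640 float32, mm along the optical axis (not along the pixel's ray), 0 where there is no reading), "fov_y" (degrees; the focal length in pixels is half the picture's height over the tangent of half this angle, whatever the lens; pixels are square), "cx", "cy" (the principal point, pixels), "k1" (the pictures are not rectified: a ray, as slopes to the right and down, at radius r is drawn at 1 + k1 r^2 times it, then the intrinsics apply), "R" (3x3) and "t" (3): a world point X has camera coordinates R X + t. Camera axes: x right, y down, z forward; pixel columns grow to the right and rows downward; lengths in mm; the calibration is good to about 2 mm. A picture is of the moment at which its call begins.
- sign_off(): hands the job in, once; it reports no verdict.
The state is a dict: "clock": time; "joints": joint angles; "qd": joint speeds; "effort": joint torques, N m; "eef_pos": TCP position; "eef_rot": TCP orientation; "wrist_force": force on the tool from outside, world axes, zero at the start; "moment": the same for the moment, N m; "finger_gap": finger opening in mm.
Only numpy, scipy, OpenCV 4.12 (cv2) and the standard library are available. Lean on these libraries where they do the work, as an engineer would, in place of code of your own. Each camera call takes 0.05 s, during which the arm holds its last target.

### The job

I want to inspect the petri dish through the bench magnifier. Take the magnifier by its red handle, swing its arm round until the lens is centred over the petri dish (not over the beaker or the tape roll), and let go. Leave the dish where it stands.

Things in the scene. Friction and masses are not known exactly. Their poses are not given: they have to be found in the camera images.
- handle (a point): On the axis of the magnifier's red upright handle, a round peg 16 mm thick at the arm's outer end, 215 mm from the pivot axis. Point 175 mm above the worktop; peg top 22 mm higher; free all round for 20 mm above and below the point (lens frame's top: 141 mm). It moves on a level circle, may turn in the fingers, takes about 2 N to move and stays where left.
- lens (a point): Centre of the magnifier's round lens (black frame, 106 mm outer diameter, 12 mm thick), 135 mm above the worktop, on the straight line from pivot to handle, 150 mm from the pivot axis and 65 mm from the handle's axis. A grey bin (about 0.18 x 0.20 m, 0.22 m high), centred at x 0.74, y 0.27, and a spray bottle beside it are fixed and must be cleared on the way.
- pivot (a point): On the arm's upright pivot axis, 135 mm above the worktop (hub top 157 mm), over a fixed round white foot 116 mm wide. The arm points toward the robot (-x) in mid-range and swings 75 degrees to either side; the stand's yaw varies by 9 degrees. It starts turned to the robot's right (-y); the three objects lie farther round to the left (clockwise from above).
- dish_center (a point): Centre of the petri dish, flat, round and pale, 90 mm wide, 15 mm high, loose; point 7.5 mm above the worktop. It lies under the lens's circle, 140 to 160 mm from the pivot axis. A glass beaker (59 mm wide, 70 mm high) and a yellow-green tape roll (52 mm wide, 19 mm high) lie under the same circle in any order; the magnifier passes above them all.
There are look-alikes about, which are no part of the job. Of the things that look like the part that bears dish_center, the middle-sized one is meant.

How it is judged (in metres and radians):
At the end, for the whole second after the job is handed in: The lens centre is within 25 mm, seen from above, of the centre of the petri dish, the arm is at rest, and the dish is within 15 mm of where it stood (horizontal distance between lens and dish_center below 0.025 m and distance of dish_center from where it was at the start of the episode below 0.015 m and linear speed of magnifier_arm below 0.01 m/s and angular speed of magnifier_arm below 0.05 rad/s); the robot touches nothing.
It fails at once if the petri dish is shifted by more than 15 mm (distance of dish_center from where it was at the start of the episode above 0.015 m).
It also fails if it takes over 40 s, if anything falls off the work surface, if the arm or the gripper's body presses on something with over 40 N, if the wrist force passes 120 N, or if a joint passes its speed limit or range.

## Working session

There is one attempt and no reset: what is moved stays moved. The work goes in short steps, Python scripts to look and compute and a tool call to move; the robot and the scene stay as the last step left them, time stands still between calls to the robot, and variables do not carry over. Pictures are saved under pics/ and viewed, and the job is handed in when it is done.

Besides the shell and the picture viewer there is one more tool, called after ">>>" by a JSON object that holds its "op" and its "data". arm_command: Moves the arm, as the interface text tells. Its arguments: {"type":"object","properties":{"series":{"type":"array"},"newtons":{"type":"number"}},"required":["series"]}

```bash
mkdir -p pics; cat > h.py <<'E'
import numpy as np, cv2, pickle
from cell import read_state, camera, sign_off, pinch_z
def grab(n,tag):
    c=camera(n); pickle.dump(c,open(f'{tag}.pkl','wb')); cv2.imwrite(f'pics/{tag}.png',c['pixels'][:,:,::-1]); return c
def load(tag): return pickle.load(open(f'{tag}.pkl','rb'))
def K(c):
    f=240/np.tan(np.radians(c['fov_y'])/2); return np.array([[f,0,c['cx']],[0,f,c['cy']],[0,0,1.]])
def rays(c,uv):
    d=np.array([c['k1'],0,0,0,0.]); 
    p=cv2.undistortPoints(np.array(uv,float).reshape(-1,1,2),K(c),d).reshape(-1,2)
    return np.c_[p,np.ones(len(p))]
def onz(c,uv,z):
    r=rays(c,uv)@c['R']; o=-c['R'].T@c['t']; s=(z-o[2])/r[:,2]; return o+r*s[:,None]
def cloud(c):
    v,u=np.mgrid[:480,:640]; r=rays(c,np.c_[u.ravel(),v.ravel()])
    X=(r*c['range_z'].reshape(-1,1)-c['t'])@c['R']; X[c['range_z'].ravel()==0]=np.nan
    return X.reshape(480,640,3)
E
python3 - <<'E'
from h import *
for n in('scene','top'):
    c=grab(n,n+'0'); print(n,c['fov_y'],c['k1'],c['cx'],c['cy'],-c['R'].T@c['t'])
print(read_state(),pinch_z)
E
```

```text
scene 42.430249663244226 -0.21360221541828486 315.9585873877377 238.88995812368327 [ 269.93796563 -635.58777675  702.19447589]
top 47.46674110829445 -0.14236699625827495 316.3539982091461 249.81001201929993 [481.87331257 -44.14960368 970.53971447]
{'clock': 0.1, 'joints': array([-1.18663250e+00,  3.00420758e-01,  1.52151865e+00, -3.09000136e-05,
        1.32071313e+00, -6.65979809e-02]), 'qd': array([-0.00147283, -0.00186718, -0.00155507, -0.00046517,  0.00184635,
        0.00017439]), 'effort': array([ 1.78939597e-03, -5.32644510e+01, -3.53283763e+01,  7.09600816e-02,
        2.34990427e-02, -2.72290589e-05]), 'eef_pos': array([ 239.50908844, -494.84467413,  204.94035636]), 'eef_rot': array([3.10322669, 1.56973602, 1.98319983]), 'wrist_force': array([0.23812611, 0.37838906, 0.24725292]), 'moment': array([-0.03536783,  0.01276863, -0.00766811]), 'finger_gap': 93.59735008268234} 18.8
```

View pics/scene0.png

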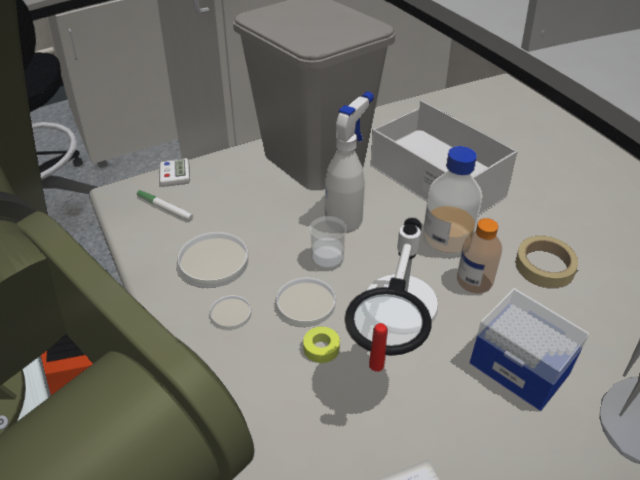

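View pics/top0.png

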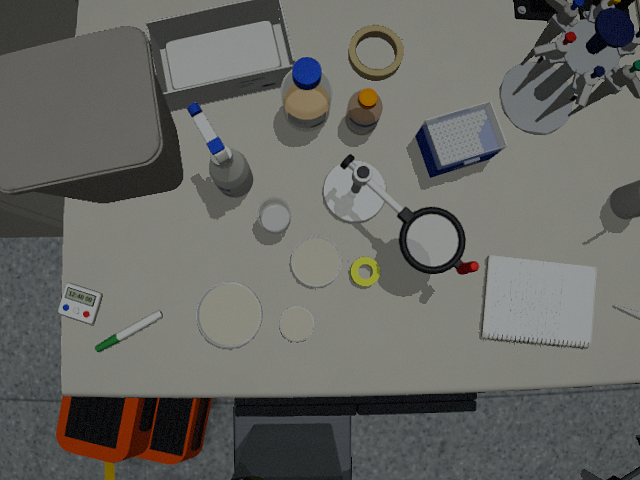

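The top view shows three dishes: large at (230,315), middle at (316,262) and small at (296,323). The middle one lies under the lens's circle. The pivot is at about (363,173), the lens at (432,240) and the red handle top at (473,267). Next I'll measure them.

```bash
python3 - <<'E'
from h import *
c=load('top0'); X=cloud(c); P=c['pixels'].astype(int)
red=(P[...,0]>150)&(P[...,1]<70)&(P[...,2]<70)
for t in('top0','scene0'):
    cc=load(t);Y=cloud(cc);Q=cc['pixels'].astype(int)
    m=(Q[...,0]>110)&(Q[...,1]<60)&(Q[...,2]<60)&(Y[...,2]>100)
    y=Y[m]; print(t,'red',m.sum(),np.nanmin(y,0),np.nanmax(y,0),np.nanmedian(y,0)); 
    a=y[y[:,2]>192]; print(' top face',len(a),a.mean(0) if len(a) else '')
# lens frame ring in top
m=(P.max(2)<60)&(X[...,2]>120)&(X[...,2]<150); v,u=np.nonzero(m); k=(u>395)&(u<470)&(v>200)&(v<275)
(cx,cy),r=cv2.minEnclosingCircle(np.c_[u[k],v[k]].astype(np.float32)); print('ring px',cx,cy,r)
e=cv2.fitEllipse(cv2.convexHull(np.c_[u[k],v[k]].astype(np.int32))); print(e, onz(c,[e[0]],138))
# hub
mm=(np.abs(X[...,2]-157)<6); v,u=np.nonzero(mm); k=(u>340)&(u<385)&(v>150)&(v<195); print('hub',k.sum(),X[v[k],u[k]].mean(0), X[v[k],u[k]].min(0),X[v[k],u[k]].max(0))
# foot
# dish by depth
for (a,b,w) in((316,262,34),(230,315,40),(296,323,25)):
    Z=X[b-w:b+w,a-w:a+w]; z=Z[...,2]; m=(z>11)&(z<20); print('dish',m.sum(),Z[m].min(0),Z[m].max(0),np.median(z))
    vv,uu=np.nonzero(m); (x0,y0),r=cv2.minEnclosingCircle(np.c_[uu,vv].astype(np.float32)); print(x0+a-w,y0+b-w,r,onz(c,[[x0+a-w,y0+b-w]],15))
    
im=cv2.resize(c['pixels'][130:330,180:500,::-1],None,fx=2.5,fy=2.5,interpolation=cv2.INTER_CUBIC);cv2.imwrite('pics/z1.png',im)
E
```

```text
top0 red 57 [ 522.43916548 -426.28403725  193.77642784] [ 848.69878031 -284.60627664  277.62863308] [ 528.11075075 -290.67765054  195.88828703]
 top face 57 [ 549.71283188 -299.54565875  201.76615011]
scene0 red 279 [ 230.88082995 -407.70508297  129.12844584] [ 534.09008982 -285.97412659  460.22754229] [ 528.30863665 -296.92488498  181.22120646]
 top face 104 [ 524.70120519 -293.49754982  197.64013419]
ring px 432.9047546386719 241.90475463867188 44.68811798095703
((432.8687438964844, 241.03125), (63.35554885864258, 87.67052459716797), 136.45819091796875) [[ 569.81120718 -243.99725635  138.        ]]
hub 235 [ 674.69933432 -135.42518837  154.74062964] [ 661.54446888 -149.82965599  151.01011244] [ 688.68214094 -121.81069982  160.25838707]
dish 2013 [ 505.69399077 -109.204351     11.00649208] [608.24106984  -5.65747638  19.71326106] nan
308.8333339691162 253.8333339691162 35.23344802856445 [[562.33823505 -52.49203265  15.        ]]
dish 2572 [401.33938093  31.6408909   11.58694352] [514.36729517 145.25893639  19.99957924] nan
228.6640167236328 314.3558654785156 33.289493560791016 [[457.92402205  88.51597217  15.        ]]
dish 296 [410.36774409 -58.45150885  11.00447777] [471.32335815   0.99890712  15.21568354] nan
296.5 323.5 17.846668243408203 [[440.89660285 -29.62519892  15.        ]]
```

View pics/z1.png

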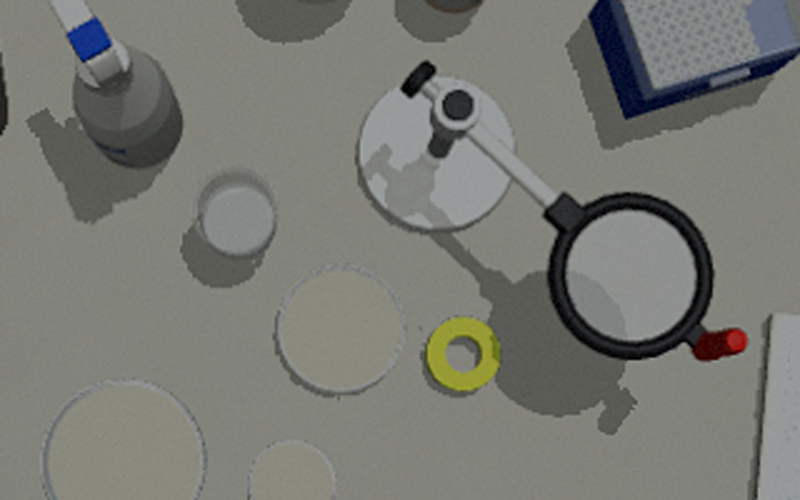

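```bash
python3 - <<'E'
from h import *
from scipy.optimize import least_squares
c=load('top0')
def z(p): return np.array(p)/2.5+[180,130]-0.3
def circ(pts,h):
    Q=onz(c,z(pts),h)[:,:2]
    r=least_squares(lambda p:np.hypot(Q[:,0]-p[0],Q[:,1]-p[1])-p[2],[*Q.mean(0),45]); return r.x
d=circ([(275,330),(405,330),(340,264),(340,396),(293,285),(390,374)],8); print('dish',d)
l=circ([(549,276),(713,276),(631,193),(631,358),(573,218),(689,333)],137);print('lens',l)
f=circ([(357,150),(516,150),(385,208),(436,231),(490,208)],10);print('foot',f)
hub=onz(c,z([(457,106)]),157)[0];print('hub',hub)
hd=onz(c,z([(737,341)]),197)[0];print('handle',hd)
for p in((hub[:2]),f[:2]): print(np.hypot(*(l[:2]-p)),np.hypot(*(hd[:2]-p)),np.hypot(*(d[:2]-p)))
a=lambda v:np.degrees(np.arctan2(v[1],v[0]))
p=hub[:2]; print('ang',a(l[:2]-p),a(hd[:2]-p),a(d[:2]-p))
c=load('scene0'); 
E
```

```text
dish [548.84434755 -64.77829725  46.45418264]
lens [ 571.9995602  -243.44351005   51.44066412]
foot [ 676.83792528 -135.48068233   56.99596647]
hub [ 674.60894895 -134.48471072  157.        ]
handle [ 526.57171873 -290.15009756  197.        ]
149.66865607669425 214.8179093881793 143.79053878562297
150.48938488480346 215.64452425614036 146.22305972750536
ang -133.28100211421653 -133.56119348292705 151.00210618129097
```

```bash
python3 - <<'E'
from h import *
c=load('scene0'); im=cv2.resize(c['pixels'][200:400,230:470,::-1],None,fx=3,fy=3,interpolation=cv2.INTER_CUBIC);cv2.imwrite('pics/z2.png',im)
E
```

```text
(no output)
```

View pics/z2.png

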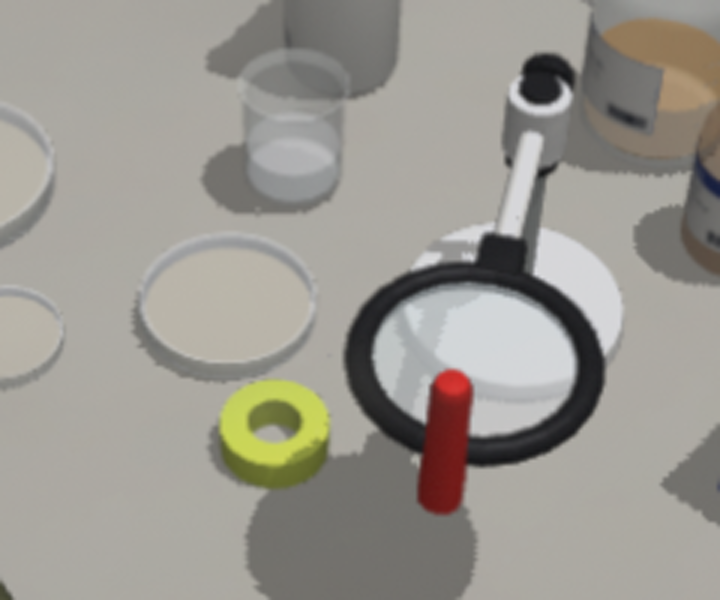

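Pivot is about (675,-135), handle (527,-291) and dish (549,-65). The arm angle must go from 226.5° to 151°. Now I'll work out the tool axes.

```bash
cat >> h.py <<'E'
from scipy.spatial.transform import Rotation as Ro
def tool():
    s=read_state(); return np.array(s['eef_pos']),Ro.from_euler('xyz',s['eef_rot']).as_matrix(),s
def shift(w):
    p,R,s=tool(); return np.round((np.array(w)-p)@R,1)
E
python3 - <<'E'
from h import *
p,R,s=tool(); print(R.round(3))
for w in([240,-495,240],[527,-291,240]): print(shift(w))
# turn about tool x that brings z to world y
z=R[:,2]; y=R[:,1]
for t in range(-120,121,15):
    a=np.radians(t); zz=np.cos(a)*z-np.sin(a)*y; print(t,zz.round(2),end=' ')
E
```

```text
[[-0.     0.9    0.436]
 [ 0.001  0.436 -0.9  ]
 [-1.     0.    -0.001]]
[-35.1   0.4   0.3]
[-35.  347.6 -58.3]
-120 [0.56 0.83 0.  ] -105 [0.76 0.65 0.  ] -90 [0.9  0.44 0.  ] -75 [ 0.98  0.19 -0.  ] -60 [ 1.   -0.07 -0.  ] -45 [ 0.94 -0.33 -0.  ] -30 [ 0.83 -0.56 -0.  ] -15 [ 0.65 -0.76 -0.  ] 0 [ 0.44 -0.9  -0.  ] 15 [ 0.19 -0.98 -0.  ] 30 [-0.07 -1.   -0.  ] 45 [-0.33 -0.94 -0.  ] 60 [-0.56 -0.83 -0.  ] 75 [-0.76 -0.65 -0.  ] 90 [-0.9  -0.44 -0.  ] 105 [-0.98 -0.19  0.  ] 120 [-1.    0.07  0.  ]
```

>>> {"op": "arm_command", "data": {"series": [[94,[-35,0,0],0],[94,[-35,35,-6],5],[94,[-35,75,-12],10],[94,[-35,115,-19],15],[94,[-35,155,-26],20],[94,[-35,195,-32],25],[94,[-35,235,-39],26],[94,[-35,275,-46],26],[94,[-35,315,-53],26],[94,[-35,347.5,-58],26],[94,[-35,347.5,-58],26],[94,[-35,347.5,-58],26]], "newtons": 20}}

```text
clock: 1.6
eef_pos: [526.5, -291.6, 239.7]
eef_rot: [-2.428, 1.569, 2.282]
wrist_force: [-0.1, 0.1, 0.1]
finger_gap: 94.3
```

```bash
python3 - <<'E'
from h import *
p,R,s=tool(); print(p,s['joints'],s['clock']);print(R.round(3)); print(shift([527,-291,156]))
c=grab('scene','s1')
E
```

```text
[ 526.53503483 -291.59953632  239.72609248] [-5.66808690e-01  3.95887602e-01  1.31327203e+00  4.48341183e-04
  1.43390471e+00  1.00701847e+00] 1.6
[[-0.001  1.    -0.003]
 [ 0.001 -0.003 -1.   ]
 [-1.    -0.001 -0.001]]
[83.7  0.5 -0.5]
```

View pics/s1.png

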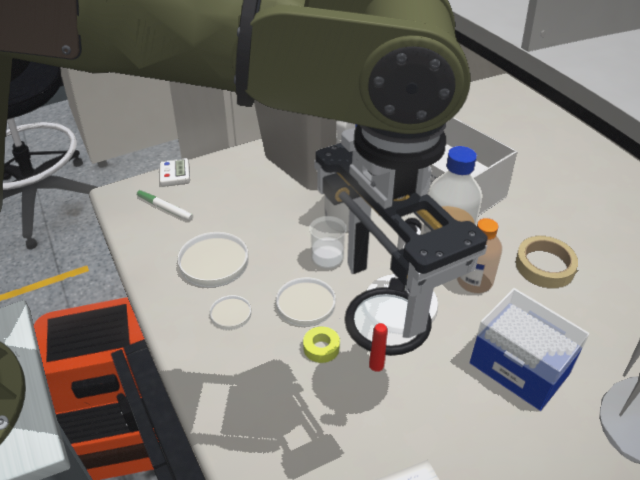

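The fingers are straddling the red peg, which is at (379,345), from above. Next: descend and close.

>>> {"op": "arm_command", "data": {"series": [[94,[25,0.5,-0.5],0],[94,[50,0.5,-0.5],0],[94,[75,0.5,-0.5],0],[94,[83.5,0.5,-0.5],0],[94,[83.5,0.5,-0.5],0],[50,[83.5,0.5,-0.5],0],[25,[83.5,0.5,-0.5],0],[10,[83.5,0.5,-0.5],0],[10,[83.5,0.5,-0.5],0],[10,[83.5,0.5,-0.5],0],[10,[83.5,0.5,-0.5],0],[10,[83.5,0.5,-0.5],0]], "newtons": 20}}

```text
clock: 3.15
eef_pos: [526.8, -291.3, 156.4]
eef_rot: [-2.487, 1.57, 2.222]
wrist_force: [-0.1, -0.1, 0.6]
finger_gap: 27.5
```

```bash
python3 - <<'E'
from h import *
p,R,s=tool(); print(p,s['finger_gap'],s['wrist_force'],s['clock'])
P=np.array([675.3,-135]); g=p[:2]; v=g-P; print(np.hypot(*v),np.degrees(np.arctan2(v[1],v[0])))
c=grab('top','t2');c=grab('scene','s2')
d=np.hypot(*v); a0=np.degrees(np.arctan2(v[1],v[0]))%360
for a in np.linspace(a0,151,25)[1:]:
    q=P+d*np.array([np.cos(np.radians(a)),np.sin(np.radians(a))]); print(round(a,1),((np.r_[q,p[2]]-p)@R).round(1))
E
```

```text
[ 526.82540108 -291.26800643  156.42102454] 27.46259324540845 [-0.075355   -0.13986609  0.60704652] 3.15
215.55601675095238 -133.5350520636239
223.3 [ 0.  -8.4 -8.3]
220.2 [  0.  -16.3 -17.1]
217.0 [  0.  -23.7 -26.4]
213.9 [  0.1 -30.6 -36. ]
210.7 [  0.1 -37.  -45.9]
207.6 [  0.1 -42.8 -56.2]
204.5 [  0.1 -48.  -66.9]
201.3 [  0.1 -52.6 -77.7]
198.2 [  0.1 -56.7 -88.9]
195.0 [ 1.000e-01 -6.010e+01 -1.002e+02]
191.9 [   0.2  -62.9 -111.7]
188.7 [   0.2  -65.  -123.3]
185.6 [   0.2  -66.6 -135. ]
182.4 [   0.2  -67.4 -146.8]
179.3 [   0.2  -67.7 -158.7]
176.2 [   0.2  -67.2 -170.5]
173.0 [   0.2  -66.2 -182.3]
169.9 [   0.2  -64.4 -194. ]
166.7 [   0.3  -62.1 -205.5]
163.6 [   0.3  -59.1 -217. ]
160.4 [   0.3  -55.5 -228.3]
157.3 [   0.3  -51.3 -239.3]
154.1 [   0.3  -46.4 -250.1]
151.0 [   0.3  -41.  -260.6]
```

View pics/s2.png

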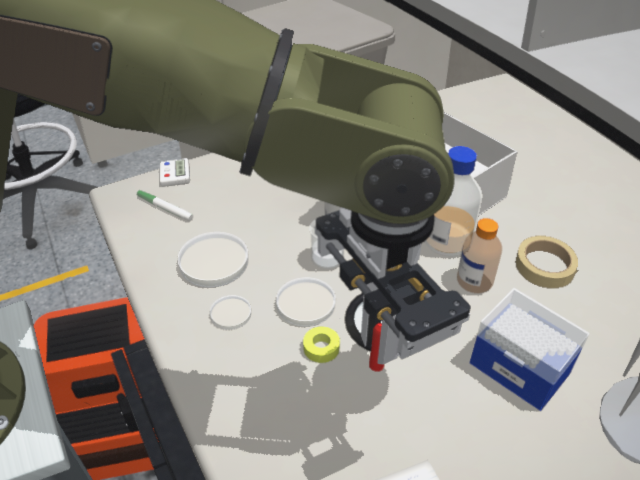

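>>> {"op": "arm_command", "data": {"series": [[8,[0,0,0],0],[8,[0,0,0],0],[8,[0,0,0],0],[8,[0,0,0],0]], "newtons": 20}}

```text
clock: 3.75
eef_pos: [527.1, -290.8, 156.4]
eef_rot: [-2.972, 1.569, 1.737]
wrist_force: [3.0, 4.0, 0.9]
finger_gap: 15.7
```

```bash
python3 - <<'E'
from h import *
p,R,s=tool(); print(p,s['finger_gap'],s['wrist_force'],s['clock'])
c=grab('scene','s3'); cv2.imwrite('pics/z3.png',cv2.resize(c['pixels'][200:400,230:500,::-1],None,fx=2.9,fy=2.9))
E
```

```text
[ 527.1450108  -290.76728323  156.36510874] 15.6576475013369 [3.0476714  4.04237725 0.88741665] 3.75
```

View pics/z3.png

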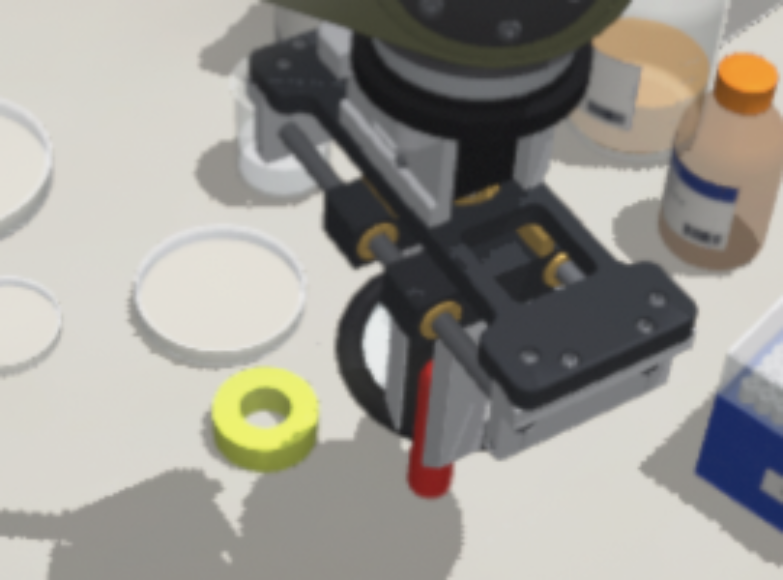

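The peg is gripped, with the gap at 15.7 mm for the 16 mm peg. I'll swing the first half.

>>> {"op": "arm_command", "data": {"series": [[8,[0,-8.4,-8.3],0],[8,[0,-16.3,-17.1],0],[8,[0,-23.7,-26.4],0],[8,[0,-30.6,-36],0],[8,[0,-37,-45.9],0],[8,[0,-42.8,-56.2],0],[8,[0,-48,-66.9],0],[8,[0,-52.6,-77.7],0],[8,[0,-56.7,-88.9],0],[8,[0,-60.1,-100.2],0],[8,[0,-62.9,-111.7],0],[8,[0,-65,-123.3],0]], "newtons": 20}}

```text
clock: 5.3
eef_pos: [462.4, -166.3, 156.4]
eef_rot: [-2.891, 1.569, 1.818]
wrist_force: [0.9, -2.4, -7.9]
finger_gap: 15.6
```

```bash
python3 - <<'E'
from h import *
p,R,s=tool(); print(p,s['finger_gap'],s['wrist_force'],s['clock'])
P=np.array([675.3,-135]); v=p[:2]-P; d=np.hypot(*v); a0=np.degrees(np.arctan2(v[1],v[0]))%360; print(d,a0)
for a in np.linspace(a0,151,11)[1:]:
    q=P+215.2*np.array([np.cos(np.radians(a)),np.sin(np.radians(a))]); print(round(a,1),((np.r_[q,156.2]-p)@R).round(1))
c=grab('top','t4');c=grab('scene','s4')
E
```

```text
[ 462.37270074 -166.34789254  156.43163364] 15.640789543559398 [ 0.90294451 -2.38591865 -7.89541589] 5.3
215.22250146123966 188.37511888482823
184.6 [  0.3  -1.6 -13.9]
180.9 [  0.3  -2.3 -28. ]
177.2 [  0.3  -2.1 -42. ]
173.4 [  0.3  -1.  -56. ]
169.7 [  0.4   1.  -69.9]
166.0 [  0.4   3.9 -83.6]
162.2 [  0.4   7.7 -97.1]
158.5 [   0.4   12.4 -110.3]
154.7 [   0.5   17.9 -123.2]
151.0 [   0.5   24.3 -135.8]
```

View pics/s4.png

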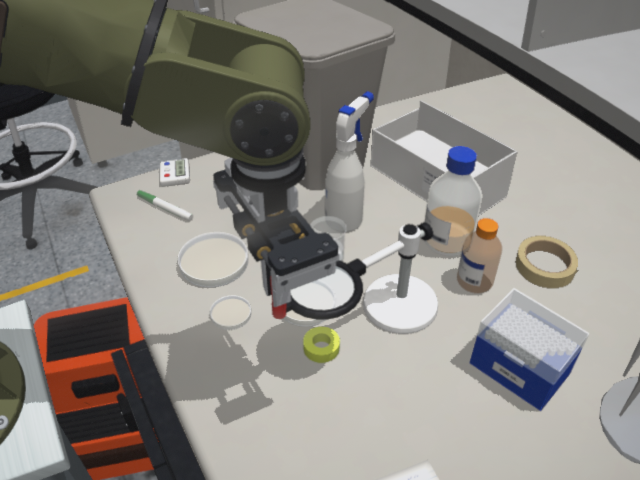

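The magnifier follows the gripper at (325,285) and everything is clear. I'll swing the second half.

>>> {"op": "arm_command", "data": {"series": [[8,[0,-1.6,-13.9],0],[8,[0,-2.3,-28],0],[8,[0,-2.1,-42],0],[8,[0,-1,-56],0],[8,[0,1,-69.9],0],[8,[0,3.9,-83.6],0],[8,[0,7.7,-97.1],0],[8,[0,12.4,-110.3],0],[8,[0,17.9,-123.2],0],[8,[0,24.3,-135.8],0],[8,[0,24.3,-135.8],0],[8,[0,24.3,-135.8],0]], "newtons": 20}}

```text
clock: 6.9
eef_pos: [486.9, -29.9, 156.7]
eef_rot: [-2.832, 1.568, 1.879]
wrist_force: [-0.6, 2.0, -6.9]
finger_gap: 15.4
```

```bash
python3 - <<'E'
from h import *
p,R,s=tool(); print(p,s['finger_gap'],s['wrist_force'],s['clock'])
P=np.array([675.3,-135]); v=p[:2]-P; print(np.hypot(*v),np.degrees(np.arctan2(v[1],v[0]))%360, P+v*150/215)
c=grab('top','t5');c=grab('scene','s5')
E
```

```text
[486.89473188 -29.93155778 156.74434955] 15.386786907811944 [-0.62348104  1.99173615 -6.89192804] 6.9
215.72186399579755 150.85279258318403 [543.8544641  -61.69643566]
```

View pics/t5.png

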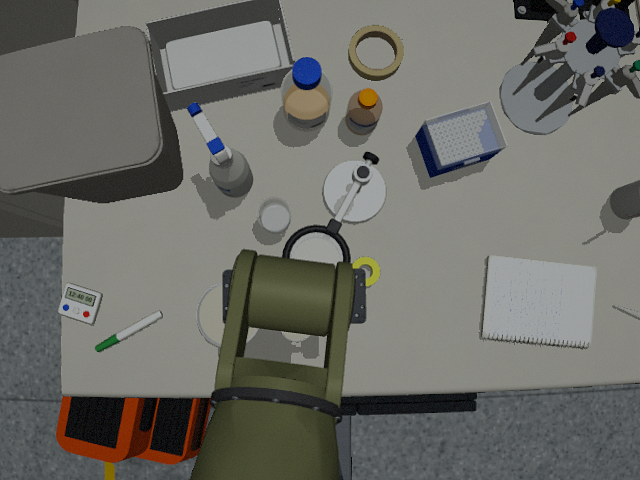

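View pics/s5.png

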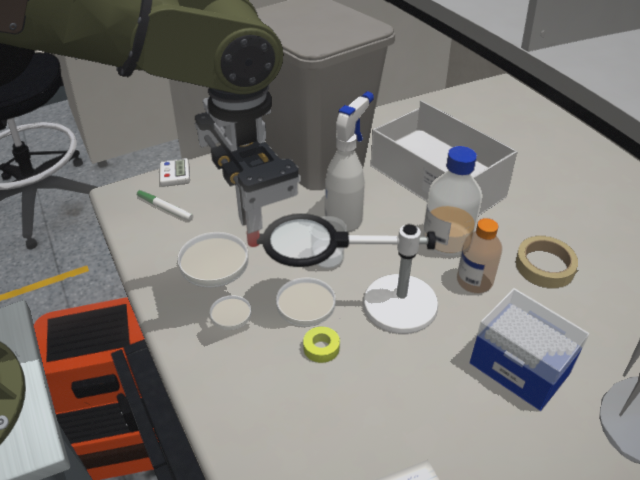

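The lens, at (316,255) in the top view, is over the middle dish. I'll release, rise, and move aside to check.

>>> {"op": "arm_command", "data": {"series": [[30,[0,0,0],0],[60,[0,0,0],0],[94,[0,0,0],0],[94,[0,0,0],0],[94,[0,0,0],0],[94,[0,0,0],0],[94,[0,0,0],0],[94,[0,0,0],0]]}}

```text
clock: 8.0
eef_pos: [486.7, -30.2, 156.7]
eef_rot: [-2.771, 1.568, 1.938]
wrist_force: [-0.6, -0.1, 0.6]
finger_gap: 91.6
```

>>> {"op": "arm_command", "data": {"series": [[94,[-15,0,0],0],[94,[-40,0,0],0],[94,[-70,0,0],0],[94,[-100,0,0],0],[94,[-120,-25,20],0],[94,[-120,-50,50],0],[94,[-120,-75,85],0],[94,[-120,-100,120],0],[94,[-120,-110,155],0],[94,[-120,-110,190],0],[94,[-120,-110,220],0],[94,[-120,-110,220],0]]}}

```text
clock: 9.5
eef_pos: [376.1, -251.4, 276.8]
eef_rot: [-2.778, 1.568, 1.93]
wrist_force: [-0.3, 0.5, -0.1]
finger_gap: 94.0
```

```bash
python3 - <<'E'
from h import *
p,R,s=tool(); print(p,s['finger_gap'],s['wrist_force'],s['clock'])
c=grab('top','t6'); cv2.imwrite('pics/z6.png',cv2.resize(c['pixels'][130:330,180:500,::-1],None,fx=2.5,fy=2.5,interpolation=cv2.INTER_CUBIC));c=grab('scene','s6')
E
```

```text
[ 376.0516512  -251.43739136  276.82727374] 94.02810352725083 [-0.2974912   0.45633232 -0.06796243] 9.5
```

View pics/z6.png

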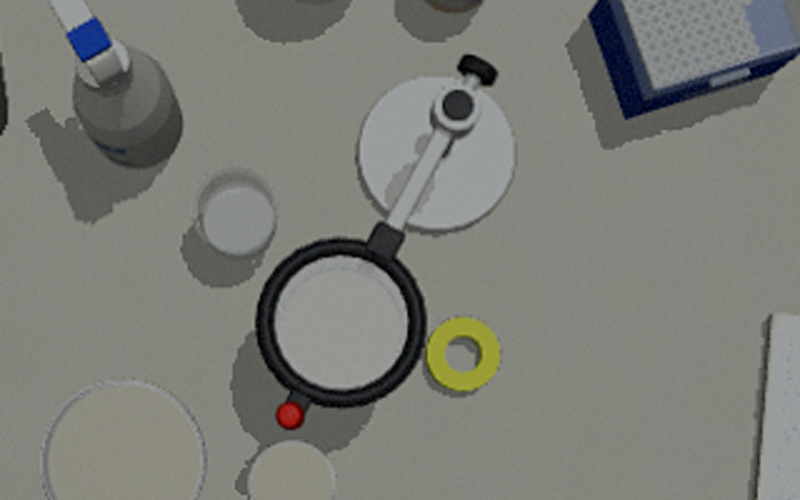

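View pics/s6.png

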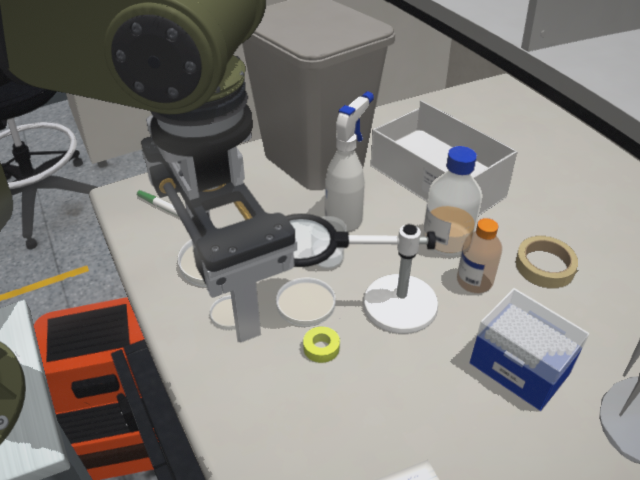

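```bash
python3 - <<'E'
from h import *
from scipy.optimize import least_squares
c=load('top6') if 0 else load('t6')
Q=onz(c,np.array([(256,323),(427,323),(341,237),(341,408),(281,262),(402,383)])/2.5+[180,130]-.3,137)[:,:2]
r=least_squares(lambda p:np.hypot(Q[:,0]-p[0],Q[:,1]-p[1])-p[2],[*Q.mean(0),50]).x
print(r,r[:2]-[548.8,-64.8],np.hypot(*(r[:2]-[548.8,-64.8])))
h=onz(c,np.array([(290,415)])/2.5+[180,130]-.3,197)[0]; print(h)
a,b=load('scene0')['pixels'].astype(int),load('s6')['pixels'].astype(int)
print('dish diff scene',np.abs(a-b)[270:330,270:340].mean())
s=read_state();print(np.abs(s['qd']).max(),s['wrist_force'])
sign_off()
E
```

```text
[544.74076055 -62.84988875  52.48613049] [-4.05923945  1.95011125] 4.503371937557316
[487.84173711 -31.66628806 197.        ]
dish diff scene 24.636031746031748
0.014674341770942935 [0.23514983 0.3383274  0.12610482]
the job is handed in; nothing more can be done
```

The magnifier's lens is now centred over the middle-sized petri dish, and I have handed the job in. I gripped the red handle, swung the arm about 75° clockwise, let go, and moved the gripper clear.

- **Lens over dish:** in the last top picture the lens centre is about 4.5 mm from the dish centre I measured at the start (limit 25 mm). The lens now covers the dish, so I used its starting position. The handle's position agrees with this.
- **Dish position:** it appears at the same place, about pixel (306,300), in the scene pictures from before and after.
- **Check that disagreed:** a raw pixel comparison of the dish area gave a large mean difference of 24.6. I think this comes from a change in picture brightness, because the dish outline looks unmoved. I did not re-measure the dish to confirm it.
- **Robot at the end:** the gripper is open and clear of everything, the wrist force is under 0.5 N, and the clock was at about 9.6 s (limit 40 s). I did not measure the magnifier arm's speed directly.

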